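Load the vial rack and close the cam clamp

ROBOT

A 6-joint arm with a two-finger parallel gripper is mounted at the origin on a cart in front of the work surface, level with it; the furniture and walls round the work are solid. World frame = base frame: x ahead of the robot, y to its left, z up, the work surface at z = 0. Lengths are in m, angles in rad, forces in N, time in s.
With the tool pointing down it reaches from about 0.3 to 0.775 m from the base axis. Payload 14.6 kg.
Tool frame: the origin (TCP) lies on the centre line of the jaws, within the pads' length; the fingertips stand 19 mm ahead of it and the grasp point (between the pads) is the TCP; y points along the fingers, x is the direction in which the jaws open and shut, and the axes are right-handed (so a half turn about y gives the same grasp; the last joint's range is limited). The gripper opens to 94 mm and grips with 3 to 60 N. Pads are 16 mm wide; open, the fingers measure 119 mm over their backs; the gripper's body (75 mm by 177 mm) begins 78 mm behind the grasp point.
Start: joints at [1.26, 0.3, 1.521, -0, 1.321, -0.067], TCP at [0.133, 0.534, 0.224] pointing down, gripper open.
Joint ranges: [-3.03, 3.03], [-0.79, 2.21], [0.23, 2.52], [-1.04, 4.18], [0, 3.07], [-2.55, 2.55]. Speed limits (rad/s): [2.22, 2.22, 2.57, 3.14, 3.14, 3.14].

INTERFACE

Orientations are given as [roll, pitch, yaw] about the fixed x, y, z axes, in that order (R = Rz(yaw) Ry(pitch) Rx(roll)).
In Python, from station import ctrl, optics gives the robot as it stands.
- The arm moves only by the tool jog_arm, never from a script. Its argument "targets" is a list of rows, each a list of 3 entries, a list of its own where there are three numbers: the finger opening in cm, from 0 to 9.4, then the shift along the tool's x, y, z in cm, then the turn about the tool's y in rad. A call has 1 to 10 rows; each row is the pose to reach, as a shift and turn from the pose commanded when the call began, along the tool's axes at that moment; what a row does not reach only later rows make up. A row lasts 1/10 s, in which the tool goes at most 50 mm and 8.59 degrees, less where a joint would pass 70% of its speed; a pose out of reach is approached as far as the arm can. A call with a gripper value outside its range is refused whole. The fingers move at their own pace and stop on an object; "grip_force" is the grip in N (left out, the last holds). Time passes only in rows, so rows that repeat a pose let the fingers close. It gives the time, the measured TCP pose, the force and the opening at its end, in the units of the state.
- ctrl.get_obs(): the state, without advancing time (a new reading comes with each control period).
- optics.camera(name): name is "scene" or "top"; returns a dict with "img" (420x560x3 uint8, red, green, blue), "range_z" (420x560 float32, m along the optical axis (not along the pixel's ray), 0 where there is no reading), "camera_matrix" (3x3 intrinsics, pixels), "world_to_cam" (4x4, takes a point from world to camera coordinates). Camera axes: x right, y up, looking along -z (the intrinsics and any distortion apply to the point x, -y, -z); pixel columns grow to the right and rows downward; lengths in m; the calibration is good to about 2 mm. A picture is of the moment at which its call begins.
- ctrl.hand_in(): hands the job in, once; it reports no verdict.
The state is a dict: "time_s": time; "qpos": joint angles; "joint_vel": joint speeds; "tau": joint torques, N m; "ee_pos": TCP position; "eef_rot": TCP orientation; "force": force on the tool from outside, world axes, zero at the start; "moment": the same for the moment, N m; "grip_width": finger opening in m.
Only numpy, scipy, OpenCV 4.12 (cv2) and the standard library are available. Lean on these libraries where they do the work, as an engineer would, in place of code of your own. Each camera call takes 0.05 s, during which the arm holds its last target. There are 200 camera calls.

TASK

Take the vial rack off its sloped stand and set it down gently on the yellow rocking tray of the loading clamp, lengthwise and between the fence and the pad, so that its weight tips the tray level, and let go of it. Only then swing the red-knobbed cam lever until the sprung pad has pushed the rack against the fence and is itself pressed in by about 5 mm, half of its 10 mm spring travel; never squeeze the pad past 8 mm, and let go of the lever there. Leave the small things around in their places.

Things in the scene. Friction and masses are not known exactly. Their poses are not given: they have to be found in the camera images.
- rack_mid (a point): White vial rack full of small vials: 155 long, 56 wide, 25 high (vial caps to 38), 0.13-0.27 kg; its sides are two plate edges, 0-4 and 22-25 mm above the underside. Grasp across the 56 mm at mid-length. Point: mid-length, mid-width, 15 mm above the underside. y along its length, z out of its top; ends alike. At the start on the stand, pitched 33 deg, the end away from the robot raised.
- stand: Fixed sloped stand of the rack: foot plate 170 x 90 x 8 mm; above it a 40 mm wide, 166 mm long support that slopes 33 deg (up towards +x), with a 10 mm lip at its low end that the rack leans on. The rack overhangs the support by 8 mm on either side. Origin under the middle of the foot plate; x is uphill, z up.
- clamp: Fixed loading clamp on an aluminium base plate 190 x 235 x 12 mm. Its axes: x along the tray away from the robot, y from the pad towards the fence, z up. Origin on the bench under the middle of the tray. Beyond it, from x = 0.73 m on, stands a monitor; on its right a computer tower, 0.35 m tall, from x = 0.49 m on between y = -0.26 and -0.45 m.
- tray_seat (a point): Point on the floor of the yellow rocking tray where the middle of the rack's underside belongs, the rack's length along this x (away from the robot); z out of the floor. The floor is 40 wide, 160 long (80 either way along x), 62 mm above the bench when level; fingers can reach 40 mm down beside it. A lip at the near end stands 8 mm above the floor, its inner face at x = -80 mm.
- tray (a joint): Tilt of the rocking tray, rad: 0 is level (tipped by the load, resting on its stop), 0.21 is waiting, with its far (+x) end up. A light counterweight holds it up; its pivot lies 30 mm nearer to the robot than tray_seat, 12 mm under the floor, so the weight of a rack at the seat tips it level.
- fence_face (a point): Point on the fence's face, which looks to the clamp's -y, opposite the pad, 14 mm above the level tray floor. The fence is an aluminium backstop that does not give, with two cheeks on the tray's +y side, 28 to 74 mm either way of the tray's middle (open between them for a finger), tops 28 mm above the tray floor.
- fence (a joint): Setting of the fence, m, different in each run: its face stands 0.043 minus this value from the tray's centre line (0 to 0.010).
- pad_face (a point): Middle of the sprung pad's face, which looks to the clamp's +y, 48 mm beyond the tray's middle along x: black rubber plate 30 wide, 26 high with an orange back, on two steel pins in front of a blue carriage (gap from pad to carriage 12 mm when free, 7 mm when pressed in by 5 mm). The carriage spans 26 to 70 mm along x, its top 22 mm above the tray floor.
- pad (a joint): How far the pad is pressed in against its spring, m: 0 free, 0.010 at its end. The spring pushes with 2.8 N at the start and 0.8 N more per mm. Sliding the loaded rack over the tray to the fence takes less than that or about as much.
- lever (a joint): Angle of the cam lever, rad, 0 to 2.2, growing counter-clockwise from above; 0 to 0.2 at the start. At 0 it points from its pivot to the clamp's -x, at pi/2 to its -y. Its eccentric drives the carriage to the fence by 18 mm per rad; at 0 the free pad's face is 0.043 m from the tray's centre line. Stays where left; 4 to 6 N at the knob turn it.
- lever_knob (a point): Middle of the grip of the upright round red knob on the end of the lever: 22 mm diameter, 42 mm tall; this point is 118 mm above the bench, the knob reaches from 94 to 136 mm. It is fixed on the lever, 90 mm from the pivot.
- lever_pivot (a point): Point on the upright axis of the lever, at the height of lever_knob.
- amber_bottle: Brown bottle with a black cap, 52 mm across, 105 mm tall, a bystander. Origin under its centre.
- septa_pot: Small white pot with an orange lid, 40 mm across, 42 mm tall, a bystander. Origin under its centre.
- filter_tin: Flat white tin with a green lid, 58 mm across, 24 mm tall, a bystander. Origin under its centre.
- timer: Small white bench timer, 56 x 62 x 16 mm, a bystander. Origin under its centre.

How it is judged:
On the way:
1. the rack lies released on the tray, its weight has tipped the tray level, and the lever has not been swung yet (under 0.5 rad) (x of rack_mid in the frame of tray_seat between -0.02 and 0.03 m and z of rack_mid in the frame of tray_seat between 0.009 and 0.021 m and angle between the y axis of rack and the x axis of tray_seat, either way round below 0.2 rad and angle between rack's own z axis and vertical below 0.12 rad and value of joint tray below 0.03 rad and contact force between the fingers and rack below 0.1 N and value of joint lever below 0.5 rad), for 0.2 s.
At the end, for the whole second after the job is handed in: The rack lies on the level tray (tray within 0.03 rad, the rack's middle between 20 mm short of the seat and 30 mm past it along the tray, its length within 0.2 rad of the tray's), pressed against the fence by the pad, with the pad pressed in by 2 to 8 mm; everything is released and at rest (x of rack_mid in the frame of tray_seat between -0.02 and 0.03 m and z of rack_mid in the frame of tray_seat between 0.009 and 0.021 m and angle between the y axis of rack and the x axis of tray_seat, either way round below 0.2 rad and angle between rack's own z axis and vertical below 0.12 rad and value of joint tray below 0.03 rad and contact force between the fingers and rack below 0.1 N and value of joint pad between 0.002 and 0.008 m and contact force between pad and rack above 1.5 N and contact force between fence and rack above 1 N and linear speed of rack below 0.02 m/s and velocity of joint lever below 0.05 rad/s); the robot touches nothing.
It fails at once if the pad is squeezed past 8 mm (the cam overruns) (value of joint pad above 0.008 m).
It fails at once if the rack is dropped (moves faster than 0.6 m/s while no finger holds it) (contact force between the fingers and rack below 0.05 N and linear speed of rack above 0.6 m/s).
It fails at once if the bottle, pot, tin or timer is pushed more than 40 mm from its place (distance of any of amber_bottle, septa_pot, filter_tin, timer from where it was at the start of the episode above 0.04 m).
It also fails if it takes over 64 s, if anything falls off the work surface, if the arm or the gripper's body presses on something with over 40 N, if the wrist force passes 120 N, or if a joint passes its speed limit or range.

## Working session

There is one attempt and no reset: what is moved stays moved. The work goes in short steps, Python scripts to look and compute and a tool call to move; the robot and the scene stay as the last step left them, time stands still between calls to the robot, and variables do not carry over. Pictures are saved under pics/ and viewed, about 8 in all and at most 12, crops included, and the job is handed in when it is done.

Besides the shell and the picture viewer there is one more tool, called after "Call:" as name([rows], argument=value, ...), one row to a line, values as JSON. jog_arm: Moves the arm, as the interface text tells. Its arguments: {"type":"object","properties":{"targets":{"type":"array","items":{"type":"array"}},"grip_force":{"type":"number"}},"required":["targets"]}

```bash
ls; mkdir -p pics
cat > h.py <<'E'
import numpy as np, cv2
from station import ctrl, optics
def snap(n):
    d=optics.camera(n); return d
def save(d,f,crop=None,s=1):
    im=d["img"][:,:,::-1]
    if crop: x0,y0,x1,y1=crop; im=im[y0:y1,x0:x1]
    cv2.imwrite(f,cv2.resize(im,None,fx=s,fy=s,interpolation=cv2.INTER_CUBIC))
def cloud(d):
    K=d["camera_matrix"];z=d["range_z"];v,u=np.mgrid[0:420,0:560]
    X=(u-K[0,2])/K[0,0]*z;Y=(v-K[1,2])/K[1,1]*z
    P=np.stack([X,-Y,-z,np.ones_like(z)],-1)
    W=P@np.linalg.inv(d["world_to_cam"]).T
    W=W[...,:3].copy();W[z<=0]=np.nan
    return W
E
python3 - <<'E'
from h import *
import pickle
D={n:snap(n) for n in("scene","top")}
pickle.dump(D,open("d0.pkl","wb"))
im=[D[n]["img"] for n in D]
for n in D: save(D[n],f"pics/{n}0.png",s=1.4); print(n,np.linalg.inv(D[n]["world_to_cam"]).round(3),D[n]["camera_matrix"])
print(ctrl.get_obs())
E
```

```text
pics
scene [[-0.869  0.364 -0.335  0.132]
 [-0.495 -0.665  0.559  0.805]
 [-0.019  0.651  0.758  1.102]
 [ 0.     0.     0.     1.   ]] [[486.76866241   0.         274.6100731 ]
 [  0.         486.76866241 215.52344247]
 [  0.           0.           1.        ]]
top [[-2.60e-02  9.86e-01 -1.64e-01  3.57e-01]
 [-1.00e+00 -2.70e-02  1.00e-03  1.09e-01]
 [-4.00e-03  1.64e-01  9.86e-01  1.24e+00]
 [ 0.00e+00  0.00e+00  0.00e+00  1.00e+00]] [[430.90144288   0.         279.67533079]
 [  0.         430.90144288 211.90393786]
 [  0.           0.           1.        ]]
{'time_s': 0.1, 'qpos': array([ 1.26038769e+00,  3.00410907e-01,  1.52149774e+00,  3.47844585e-06,
        1.32067958e+00, -6.65963411e-02]), 'joint_vel': array([ 7.84218015e-04, -7.07235506e-04, -1.56509125e-03, -8.02250396e-06,
       -9.55296290e-04, -6.43199457e-04]), 'tau': array([ 2.51776808e-03, -5.32643509e+01, -3.53282475e+01,  7.10763247e-02,
        2.34010810e-02, -4.34881758e-05]), 'ee_pos': array([0.13271017, 0.53354014, 0.22395459]), 'eef_rot': array([-1.57072671e+00,  9.93138892e-04,  1.32698320e+00]), 'force': array([-0.10194142,  0.10239336, -0.10875098]), 'moment': array([ 0.05324398,  0.03256973, -0.05864423]), 'grip_width': 0.09431583404007943}
```

View pics/scene0.png

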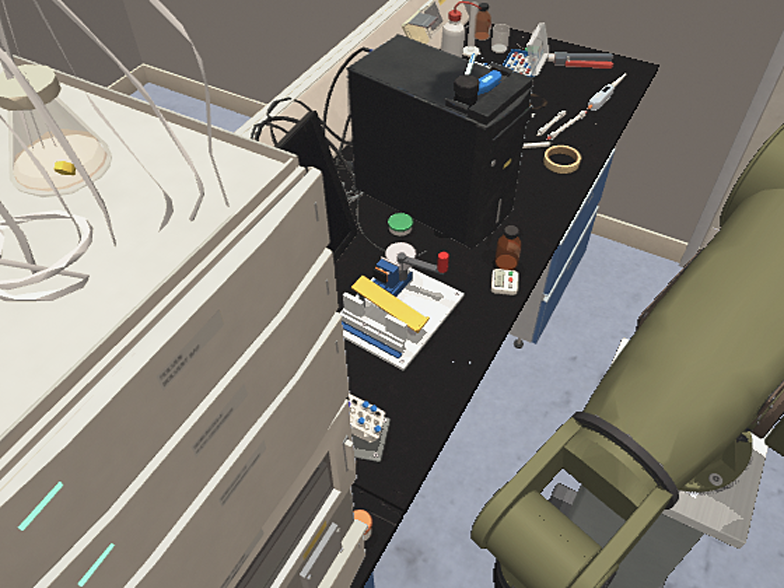

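View pics/top0.png

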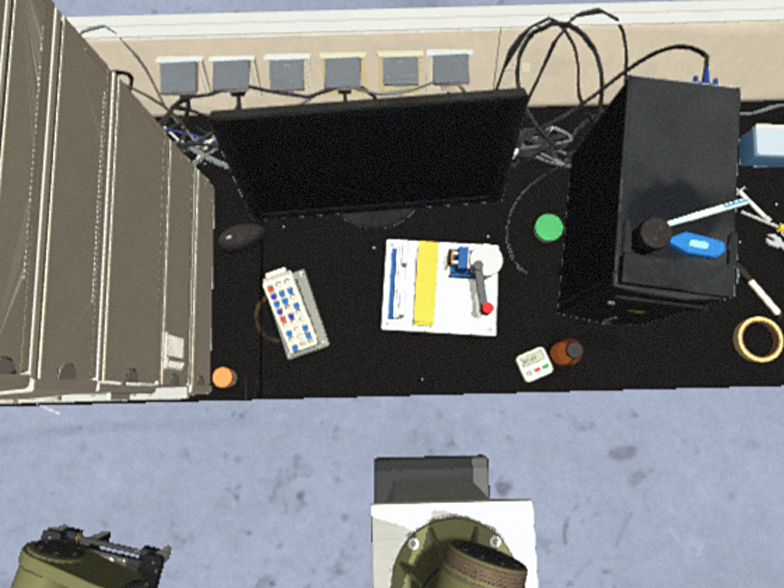

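The top view shows the rack on its stand at about (295,312) and the clamp at (440,287), in the 1.4x picture. The lever knob is at (487,309), the tin at (548,228), the pot at (223,377), and the timer and bottle at (535,365) and (566,352). I'll enlarge the rack and clamp next.

Run:
```python
from h import *
import pickle
D=pickle.load(open("d0.pkl","rb"));d=D["top"]
im=d["img"][:,:,::-1]
a=cv2.resize(im[185:265,180:240],None,fx=6,fy=6,interpolation=cv2.INTER_CUBIC)
b=cv2.resize(im[165:245,268:368],None,fx=4.8,fy=4.8,interpolation=cv2.INTER_CUBIC)
b=np.pad(b,((0,480-b.shape[0]),(0,0),(0,0)))
c=np.hstack([a,b]);c=c[:,:800] if c.shape[1]>800 else c
print(a.shape,b.shape,c.shape)
cv2.imwrite("pics/crop1.png",np.hstack([a[:, :],b])[:, :840])
cv2.imwrite("pics/crop1.png",cv2.resize(np.hstack([a,b]),None,fx=.93,fy=.93))
W=cloud(d)
np.set_printoptions(precision=3,suppress=True,linewidth=200)
# rough z map on clamp
print((W[165:245:4,268:368:4,2]*1000).round().astype(int))
print((W[185:262:4,184:238:3,2]*1000).round().astype(int))
hsv=cv2.cvtColor(d["img"],cv2.COLOR_RGB2HSV)
def seg(n,lo,hi,box):
    x0,y0,x1,y1=box;m=np.zeros(hsv.shape[:2],bool)
    m[y0:y1,x0:x1]=cv2.inRange(hsv,lo,hi)[y0:y1,x0:x1]>0
    P=W[m];P=P[np.isfinite(P[:,0])];print(n,len(P),P.mean(0),np.median(P,0),P.min(0),P.max(0));return m,P
m,P=seg("yellow",(20,120,100),(35,255,255),(268,165,368,245))
m,P2=seg("red",(0,150,80),(5,255,255),(335,205,368,235))
m,P3=seg("blueL",(100,120,50),(125,255,255),(268,165,300,245))
m,P3=seg("blueR",(100,120,50),(125,255,255),(315,165,345,205))
m,P3=seg("green",(50,100,50),(75,255,255),(375,145,410,180))
m,P3=seg("orange",(5,120,80),(18,255,255),(145,255,175,285))
```

```text
(480, 360, 3) (480, 480, 3) (480, 800, 3)
[[                   7                   -3                    4                   -2                    7                   -6                    0                   -4                    0
                    -2                   -2                    1                   -1                   -1                    1                    0                    0                    1
                     0                    2                    0                   -2                    5                    0                    0]
 [                  -3                    1                    2                    3                   -1                    0                    1                    1                    4
                    -3                   -1                    0                   -3                    2                   -3                    3                    0                    2
                     0                   -3                   -1                   -1                   -1                   -3                 
[... 17247 characters left out ...]
low 826 [0.579 0.041 0.067] [0.579 0.041 0.067] [ 0.498  0.012 -0.002] [0.681 0.065 0.088]
red 54 [ 0.516 -0.066  0.134] [ 0.515 -0.066  0.135] [ 0.507 -0.076  0.111] [ 0.526 -0.058  0.14 ]
blueL 110 [0.588 0.107 0.018] [0.589 0.107 0.018] [0.517 0.099 0.012] [0.66  0.114 0.023]
blueR 190 [ 0.615 -0.031  0.061] [ 0.61  -0.031  0.075] [ 0.596 -0.056  0.017] [ 0.653 -0.014  0.089]
green 338 [ 0.7   -0.224  0.02 ] [ 0.699 -0.223  0.022] [ 0.672 -0.26  -0.006] [ 0.737 -0.194  0.03 ]
orange 193 [0.406 0.449 0.036] [0.406 0.448 0.041] [ 0.387  0.429 -0.005] [0.428 0.481 0.047]<stdin>:15: RuntimeWarning: invalid value encountered in cast
<stdin>:16: RuntimeWarning: invalid value encountered in cast
```

View pics/crop1.png

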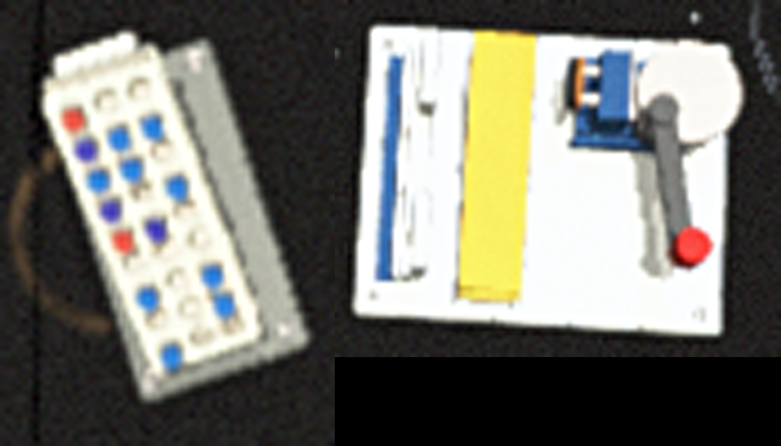

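The crop shows the stand's foot-plate corners at (145,402), (308,345) and (210,42). The clamp plate corners are at (372,27), (733,45), (722,333) and (355,315). The yellow tray is at x 460–535, the lever pivot at (663,108) and the knob at (692,246).

```bash
cat >> h.py <<'E'
np.set_printoptions(precision=4,suppress=True,linewidth=180)
def ray(d,u,v,z):
    K=d["camera_matrix"];C=np.linalg.inv(d["world_to_cam"])
    r=C[:3,:3]@np.array([(u-K[0,2])/K[0,0],-(v-K[1,2])/K[1,1],-1]);o=C[:3,3]
    return o+r*(z-o[2])/r[2]
def proj(d,p):
    K=d["camera_matrix"];q=d["world_to_cam"]@np.r_[p,1]
    return np.array([K[0,0]*q[0]/-q[2]+K[0,2],K[1,1]*-q[1]/-q[2]+K[1,2]])
E
python3 - <<'E'
from h import *
import pickle
d=pickle.load(open("d0.pkl","rb"))["top"];W=cloud(d)
A=lambda x,y,z:ray(d,180+(x+.5)/5.58-.5,185+(y+.5)/5.58-.5,z)
B=lambda x,y,z:ray(d,268+(x-335+.5)/4.464-.5,165+(y+.5)/4.464-.5,z)
bl,br,tr=A(145,402,.008),A(308,345,.008),A(210,42,.008)
print("foot",bl,br,tr,"len",np.linalg.norm(tr-br),np.linalg.norm(br-bl),"mid",(bl+tr)/2)
h=tr-br;w=bl-br;y1=np.arctan2(h[1],h[0]);y2=np.arctan2(-w[0],w[1]);print("yaw",y1,y2)
yaw=(y1*170+y2*90)/260;c=((bl+tr)/2)[:2];R=np.array([[np.cos(yaw),np.sin(yaw)],[-np.sin(yaw),np.cos(yaw)]])
P=W[185:265,180:240].reshape(-1,3);P=P[P[:,2]>.025]
L=np.c_[(P[:,:2]-c)@R.T,P[:,2]]
print("rack ext",np.percentile(L,[1,50,99],axis=0))
for s in np.arange(-.08,.08,.02):
    q=L[(abs(L[:,0]-s)<.01)]; print(s,len(q),np.percentile(q[:,1],[3,97]),np.percentile(q[:,2],[5,25,50,75,95]))
print("rackmid guess xy",c)
cs=[B(372,27,.012),B(733,45,.012),B(722,333,.012),B(355,315,.012)]
print("base",np.array(cs)); cs=np.array(cs)[:,:2]
e=(cs[0]-cs[3]+cs[1]-cs[2]);f=(cs[0]-cs[1]+cs[3]-cs[2]);print("clamp yaw",np.arctan2(e[1],e[0]),np.arctan2(-f[0],f[1]),"ctr",cs.mean(0),np.linalg.norm(e)/2,np.linalg.norm(f)/2)
# tray
hsv=cv2.cvtColor(d["img"],cv2.COLOR_RGB2HSV);m=cv2.inRange(hsv,(20,120,100),(35,255,255))>0
m[:, :268]=0;m[:,368:]=0;m[:165]=0;m[245:]=0
m=cv2.erode(m.astype(np.uint8),np.ones((3,3)))>0
Y=W[m];a,r,_,_=np.linalg.lstsq(np.c_[Y[:,:2],np.ones(len(Y))],Y[:,2],rcond=None);print("tray plane",a,np.arctan(np.hypot(*a[:2])))
for x,y in[(475,30),(537,33),(520,300),(458,297)]:
    z=.06
    for _ in range(20):
        p=B(x,y,z);z=p[:2]@a[:2]+a[2]
    print("tray corner",p)
print("pivot",B(663,108,.1),"knob",B(692,246,.136))
E
```

```text
foot [0.4386 0.3231 0.008 ] [0.4656 0.2395 0.008 ] [0.6257 0.2894 0.008 ] len 0.16776566168664744 0.08781318112894893 mid [0.5322 0.3063 0.008 ]
yaw 0.3017020009850867 0.3115206500030691
rack ext [[-0.0747 -0.0262  0.04  ]
 [-0.0034  0.001   0.1007]
 [ 0.0721  0.0283  0.1399]]
-0.08 52 [-0.0242  0.0263] [0.0513 0.0533 0.056  0.0583 0.0703]
-0.06 150 [-0.0258  0.0268] [0.0379 0.0519 0.0632 0.0673 0.0807]
-0.039999999999999994 179 [-0.0258  0.0269] [0.0461 0.0709 0.0773 0.0828 0.0892]
-0.01999999999999999 169 [-0.0256  0.027 ] [0.0624 0.0671 0.0878 0.0953 0.1077]
1.3877787807814457e-17 196 [-0.0256  0.0276] [0.0737 0.0971 0.1035 0.111  0.1218]
0.020000000000000018 184 [-0.0252  0.0275] [0.0903 0.1124 0.1187 0.1288 0.135 ]
0.04000000000000002 161 [-0.0251  0.0278] [0.1065 0.1239 0.1278 0.132  0.1422]
0.06000000000000001 130 [-0.0251  0.0261] [0.1104 0.1174 0.126  0.1333 0.1367]
rackmid guess xy [0.5322 0.3063]
base [[ 0.6846  0.1163  0.012 ]
 [ 0.6659 -0.1203  0.012 ]
 [ 0.4767 -0.1027  0.012 ]
 [ 0.4946  0.1319  0.012 ]]
clamp yaw -0.08752787839546401 -0.07745000677439721 ctr [0.5804 0.0063] 0.1903361146898141 0.23629243875273806
 ** On entry to DLASCL parameter number  4 had an illegal value
 ** On entry to DLASCL parameter number  4 had an illegal valueTraceback (most recent call last):
  File "<stdin>", line 23, in <module>
    x, resids, rank, s = _umath_linalg.lstsq(a, b, rcond,
                         ~~~~~~~~~~~~~~~~~~~^^^^^^^^^^^^^
                                             signature=signature)
                                             ^^^^^^^^^^^^^^^^^^^^
    raise LinAlgError("SVD did not converge in Linear Least Squares")
numpy.linalg.LinAlgError: SVD did not converge in Linear Least Squares
```

Call:
jog_arm([
  [9.4,[-19.2,0,-19.9],-0.55],
  [9.4,[-19.2,0,-19.9],-0.55],
  [9.4,[-19.2,0,-19.9],-0.55],
  [9.4,[-19.2,0,-19.9],-0.55],
  [9.4,[-19.2,0,-19.9],-0.55],
  [9.4,[-12.6,0,-43.9],-0.55],
  [9.4,[-12.6,0,-43.9],-0.55],
  [9.4,[-12.6,0,-43.9],-0.55],
  [9.4,[-12.6,0,-43.9],-0.55],
  [9.4,[-12.6,0,-43.9],-0.55],
])

```text
time_s: 1.1
ee_pos: [0.5113, 0.3065, 0.2241]
eef_rot: [-1.57, 0.0, 1.877]
force: [-0.1, 1.0, 0.0]
grip_width: 0.0938
```

Run:
```python
from h import *
import pickle
d=pickle.load(open("d0.pkl","rb"))["top"];W=cloud(d)
B=lambda x,y,z:ray(d,268+(x-335+.5)/4.464-.5,165+(y+.5)/4.464-.5,z)
hsv=cv2.cvtColor(d["img"],cv2.COLOR_RGB2HSV);m=cv2.inRange(hsv,(20,120,100),(35,255,255))>0
m[:, :268]=0;m[:,368:]=0;m[:165]=0;m[245:]=0
m=cv2.erode(m.astype(np.uint8),np.ones((3,3)))>0
Y=W[m];Y=Y[np.isfinite(Y[:,0])&(Y[:,2]>.04)];a,r,_,_=np.linalg.lstsq(np.c_[Y[:,:2],np.ones(len(Y))],Y[:,2],rcond=None);print("tray plane",a,np.arctan(np.hypot(*a[:2])))
C=[]
for x,y in[(475,30),(537,33),(520,300),(458,297)]:
    z=.06
    for _ in range(20):
        p=B(x,y,z);z=p[:2]@a[:2]+a[2]
    C.append(p);print("tray corner",p)
print("mid",np.mean(C,0))
q=B(663,108,.1);k=B(692,246,.136);print("pivot",q,"knob",k,np.linalg.norm(k[:2]-q[:2]))
# fence face: points z>85 mm on fence, in clamp frame
c=np.mean(C,0)[:2];yw=-.083;R=np.array([[np.cos(yw),np.sin(yw)],[-np.sin(yw),np.cos(yw)]])
P=W[165:245,268:368].reshape(-1,3);P=P[np.isfinite(P[:,0])];L=np.c_[(P[:,:2]-c)@R.T,P[:,2]]
f=L[(L[:,2]>.083)&(L[:,2]<.098)&(L[:,1]>.02)&(L[:,1]<.09)]
print("fence y",len(f),np.percentile(f[:,1],[2,5,50,95]),np.percentile(f[:,0],[2,98]))
f=L[(L[:,2]>.07)&(L[:,2]<.098)&(L[:,1]<-.02)&(L[:,1]>-.09)]
print("pad side",np.percentile(f[:,1],[2,50,98]),np.percentile(f[:,0],[2,98]))
print(ctrl.get_obs())
```

```text
tray plane [ 0.2058 -0.0271 -0.0509] 0.2046580486447736
tray corner [0.6618 0.0522 0.0839]
tray corner [0.6587 0.0139 0.0843]
tray corner [0.4969 0.0284 0.0506]
tray corner [0.4998 0.0669 0.0501]
mid [0.5793 0.0403 0.0672]
pivot [ 0.6057 -0.0593  0.1   ] knob [ 0.5156 -0.0667  0.136 ] 0.090378433082862
fence y 123 [0.0412 0.0414 0.0457 0.0502] [-0.0668  0.0778]
pad side [-0.0895 -0.0683 -0.0399] [0.0314 0.0724]
{'time_s': 1.1, 'qpos': array([ 0.4786,  0.4038,  1.3823,  0.0001,  1.3559, -1.3981]), 'joint_vel': array([-0.4781,  0.8899, -1.2128,  0.0004,  0.3093, -0.4783]), 'tau': array([  1.077 , -65.9016, -27.1312,  -0.1446,  -0.607 ,   0.882 ]), 'ee_pos': array([0.5113, 0.3065, 0.2241]), 'eef_rot': array([-1.5704,  0.    ,  1.8767]), 'force': array([-0.1418,  1.0375,  0.0282]), 'moment': array([0.0804, 0.0395, 0.0002]), 'grip_width': 0.09377342678688344}
```

Call:
jog_arm([
  [9.4,[0,3,0],0],
  [9.4,[0,3,0],0],
  [9.4,[0,3,0],0],
])

```text
time_s: 1.4
ee_pos: [0.5086, 0.3072, 0.1944]
eef_rot: [-1.569, 0.0, 1.877]
force: [0.3, -0.1, 0.1]
grip_width: 0.094
```

Call:
jog_arm([
  [9.4,[-0.8,0,-1.9],0],
  [9.4,[-0.8,3,-1.9],0],
  [9.4,[-0.8,6,-1.9],0],
  [9.4,[-0.8,8,-1.9],0],
  [9.4,[-0.8,8,-1.9],0],
  [9.4,[-0.8,8,-1.9],0],
])

```text
time_s: 2.0
ee_pos: [0.5299, 0.306, 0.1165]
eef_rot: [-1.573, -0.0, 1.878]
force: [0.7, -0.4, 0.5]
grip_width: 0.094
```

Run:
```python
from h import *
print(ctrl.get_obs()["ee_pos"],ctrl.get_obs()["force"])
d=snap("top");u,v=proj(d,np.array([.529,.306,.1])).astype(int)
s=snap("scene");p,q=proj(s,np.array([.529,.306,.1])).astype(int)
f=lambda im,u,v:cv2.resize(im[v-45:v+45,u-45:u+45,::-1],None,fx=4.4,fy=4.4,interpolation=cv2.INTER_CUBIC)
cv2.imwrite("pics/grasp.png",np.hstack([f(d["img"],u,v),f(s["img"],p,q)]))
```

```text
[0.5299 0.306  0.1165] [ 0.6585 -0.408   0.5215]
```

View pics/grasp.png

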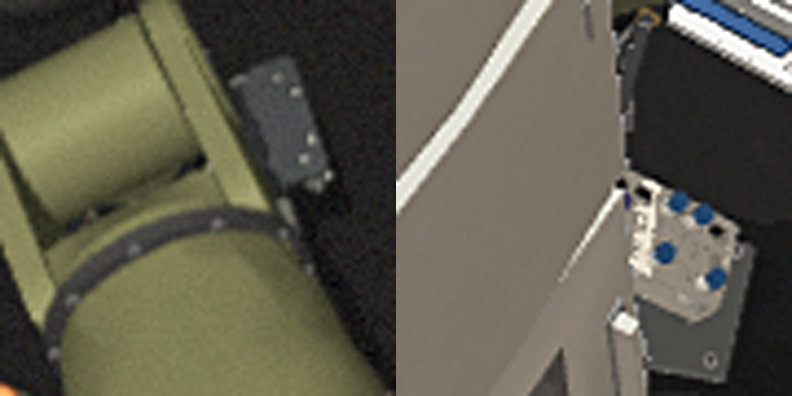

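The arm hides the grasp in both views, so I'll go by the measured pose and the force readings.

Call:
jog_arm([
  [9.4,[0,1.5,0],0],
  [9.4,[0,2.9,0],0],
  [9.4,[0,2.9,0],0],
  [5.0,[0,2.9,0],0],
  [5.0,[0,2.9,0],0],
  [5.0,[0,2.9,0],0],
  [5.0,[0,2.9,0],0],
  [5.0,[0,2.9,0],0],
  [5.0,[0,2.9,0],0],
], grip_force=20)

```text
time_s: 3.0
ee_pos: [0.5299, 0.3054, 0.0856]
eef_rot: [-1.571, -0.0, 1.877]
force: [0.2, 0.1, 0.6]
grip_width: 0.0557
```

Call:
jog_arm([
  [5.0,[0,-1,0],0],
  [5.0,[0,-3,0],0],
  [5.0,[0,-6,0],0],
  [5.0,[0,-9,0],0],
  [5.0,[0,-12,0],0],
  [5.0,[0,-14,0],0],
  [5.0,[0,-14,0],0],
  [5.0,[0,-14,0],0],
])

```text
time_s: 3.8
ee_pos: [0.5296, 0.3052, 0.2249]
eef_rot: [-1.57, 0.0, 1.877]
force: [-1.0, 0.5, -1.8]
grip_width: 0.0561
```

Call:
jog_arm([
  [5.0,[-3,0,0.3],0.05],
  [5.0,[-7,0,0.6],0.1],
  [5.0,[-11,0,1],0.17],
  [5.0,[-15,0,1.3],0.24],
  [5.0,[-19,0,1.6],0.31],
  [5.0,[-23,0,2],0.36],
  [5.0,[-26,0,2.2],0.389],
  [5.0,[-27.1,0,2.3],0.389],
  [5.0,[-27.1,0,2.3],0.389],
  [5.0,[-27.1,0,2.3],0.389],
])

```text
time_s: 4.8
ee_pos: [0.5893, 0.0409, 0.2247]
eef_rot: [-1.57, -0.0, 1.489]
force: [0.8, 0.1, -2.0]
grip_width: 0.0561
```

Run:
```python
from h import *
o=ctrl.get_obs();print(o["ee_pos"],o["eef_rot"],o["force"],o["moment"])
s=snap("scene");p,q=proj(s,np.array([.57,.04,.13])).astype(int);print(p,q)
save(s,"pics/carry.png",(p-65,q-60,p+65,q+60),5)
W=cloud(s)
P=W[q-60:q+60,p-65:p+65]
for (r,c) in [(40,60)]: pass
np.save("wc.npy",P)
```

```text
[0.5893 0.0409 0.2247] [-1.5695 -0.0002  1.4889] [ 0.8148  0.1121 -1.9998] [ 0.0505  0.0105 -0.0398]
281 202
```

View pics/carry.png

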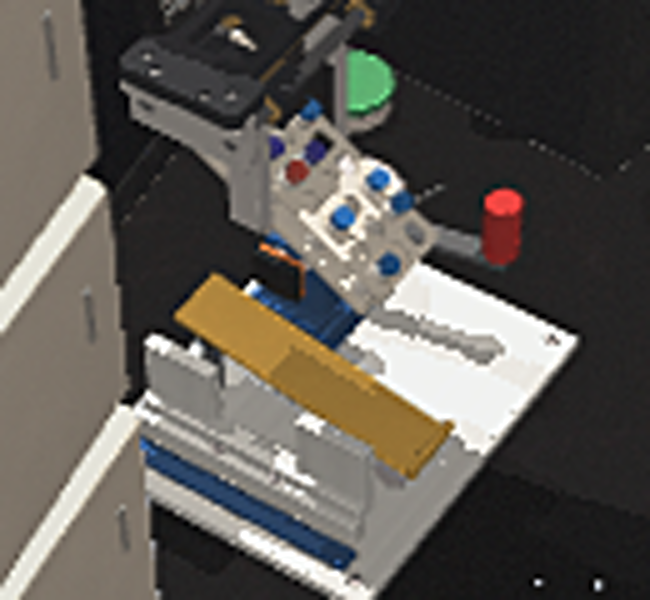

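The rack is still pitched and is held at mid-length. It hangs over the tray, clear of the pad (280,270) and the fence. The knob is at (503,225).

Call:
jog_arm([
  [5.0,[-0.1,2,1.2],0],
  [5.0,[-0.1,5,1.2],0],
  [5.0,[-0.1,8,1.2],0],
  [5.0,[-0.1,10,1.2],0],
  [5.0,[-0.1,10.5,1.2],0],
  [5.0,[-0.1,10.5,1.2],0],
  [5.0,[-0.1,10.5,1.2],0],
])

```text
time_s: 5.55
ee_pos: [0.5781, 0.0405, 0.1217]
eef_rot: [-1.572, -0.0, 1.489]
force: [0.8, 0.7, -2.3]
grip_width: 0.0558
```

Call:
jog_arm([
  [5.0,[0,0.3,0],0],
  [5.0,[0,0.5,0],0],
  [5.0,[0,0.8,-0.1],0],
  [5.0,[0,1.1,-0.3],0],
  [5.0,[0,1.4,-0.4],0],
  [5.0,[0,1.7,-0.6],0],
  [5.0,[0,1.7,-0.6],0],
], grip_force=8)

```text
time_s: 6.25
ee_pos: [0.5838, 0.0395, 0.1032]
eef_rot: [-1.571, -0.0, 1.488]
force: [1.4, -0.1, -0.3]
grip_width: 0.0558
```

Call:
jog_arm([
  [5.0,[0,0.3,-0.1],0],
  [5.0,[0,0.6,-0.2],0],
  [5.0,[0,0.9,-0.3],0],
  [5.0,[0,1.2,-0.4],0],
  [5.0,[0,1.5,-0.5],0],
  [5.0,[0,1.5,-0.5],0],
])

```text
time_s: 6.85
ee_pos: [0.5883, 0.0391, 0.0878]
eef_rot: [-1.57, 0.0, 1.488]
force: [0.2, 0.2, -1.5]
grip_width: 0.056
```

Run:
```python
from h import *
o=ctrl.get_obs();print(o["ee_pos"],o["force"],o["moment"])
s=snap("scene")
save(s,"pics/place.png",(216,142,346,262),5)
```

```text
[0.5883 0.0391 0.0878] [ 0.2182  0.2217 -1.5003] [-0.0412 -0.0758  0.0336]
```

View pics/place.png

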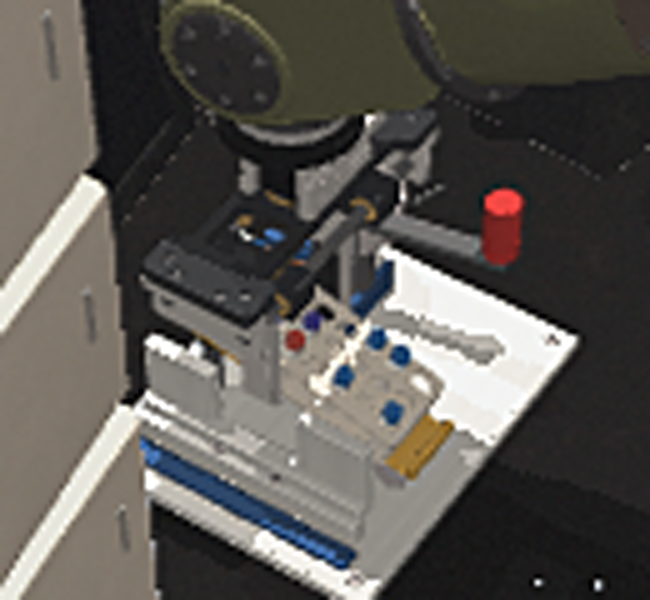

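The rack is on the tray with the tray still partly tilted. About 15 mm of tray shows at the near end (410,460). I'll keep lowering until the tray is level, easing slightly back towards the lip.

Call:
jog_arm([
  [5.0,[0,0.3,0.1],0],
  [5.0,[0,0.6,0.3],0],
  [5.0,[0,0.9,0.4],0],
  [5.0,[0,1.1,0.4],0],
  [5.0,[0,1.1,0.4],0],
  [5.0,[0,1.1,0.4],0],
])

```text
time_s: 7.5
ee_pos: [0.5847, 0.0394, 0.0776]
eef_rot: [-1.571, -0.0, 1.488]
force: [1.6, -0.1, 2.3]
grip_width: 0.0557
```

Call:
jog_arm([
  [6.8,[0,0,0],0],
  [6.8,[0,0,0],0],
  [6.8,[0,0,0],0],
  [6.8,[0,0,0],0],
])

```text
time_s: 7.9
ee_pos: [0.5844, 0.0395, 0.0773]
eef_rot: [-1.57, 0.0, 1.488]
force: [0.2, -0.3, -0.3]
grip_width: 0.0676
```

Call:
jog_arm([
  [6.8,[0,-1,0],0],
  [6.8,[0,-3,0],0],
  [6.8,[0,-7,0],0],
  [6.8,[0,-12,0],0],
  [6.8,[0,-15,0],0],
  [6.8,[0,-15,10],0],
  [6.8,[0,-15,10],0],
  [6.8,[0,-15,10],0],
])

```text
time_s: 8.7
ee_pos: [0.48, 0.0481, 0.2276]
eef_rot: [-1.569, 0.0, 1.489]
force: [0.2, 0.4, -0.2]
grip_width: 0.068
```

Run:
```python
from h import *
import pickle
o=ctrl.get_obs();print(o["time_s"],o["ee_pos"],o["eef_rot"],o["force"],o["qpos"])
s=snap("scene");d=snap("top");pickle.dump((s,d),open("d1.pkl","wb"))
a=cv2.resize(s["img"][162:262,226:326,::-1],None,fx=4,fy=4,interpolation=cv2.INTER_CUBIC)
b=cv2.resize(d["img"][160:250,268:358,::-1],None,fx=4.444,fy=4.444,interpolation=cv2.INTER_CUBIC)
cv2.imwrite("pics/placed.png",np.hstack([a,b[:400]]))
```

```text
8.7 [0.48   0.0481 0.2276] [-1.5686  0.0002  1.4887] [ 0.2104  0.3876 -0.1587] [ 0.0239  0.1474  1.7001  0.0001  1.2963 -1.4648]
```

View pics/placed.png

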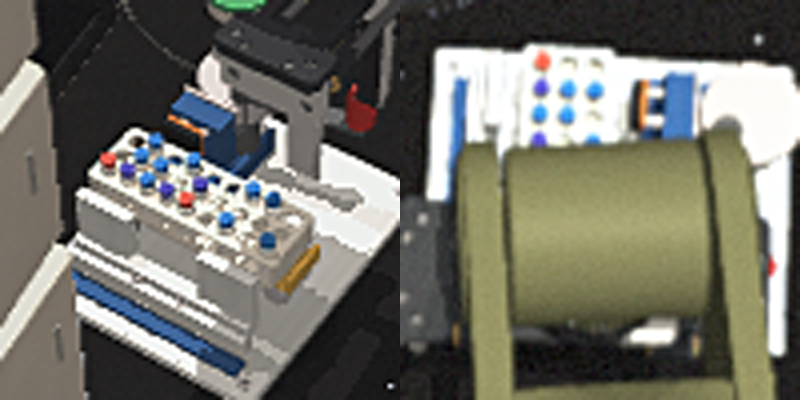

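The rack lies level, parallel to the fence and released, and a little tray shows at the near end. I'll check its position along the tray, and turn the gripper over to the knob with the jaws along x.

Call:
jog_arm([
  [5.0,[-4,0,-1],0.15],
  [5.0,[-8,0,-3],0.3],
  [5.0,[-11.1,0,-4.5],0.45],
  [5.0,[-11.1,0,-4.5],0.6],
  [5.0,[-11.1,0,-4.5],0.75],
  [5.0,[-11.1,0,-4.5],0.89],
  [5.0,[-11.1,0,-4.5],1.04],
  [5.0,[-11.1,0,-4.5],1.19],
  [5.0,[-11.1,0,-4.5],1.34],
  [5.0,[-11.1,0,-4.5],1.49],
])

```text
time_s: 9.8
ee_pos: [0.5217, -0.067, 0.2277]
eef_rot: [-1.571, -0.001, -0.008]
force: [0.2, -1.1, -0.1]
grip_width: 0.05
```

Run:
```python
from h import *
import pickle
o=ctrl.get_obs();print(o["time_s"],o["ee_pos"],o["eef_rot"],o["force"],o["qpos"])
s,d=pickle.load(open("d1.pkl","rb"))
e=ray(d,268+(570-400)/4.444,160+48/4.444,.087);print("rack far top edge",e)
seat=np.array([.5835,.040]);yw=-.083;R=np.array([[np.cos(yw),np.sin(yw)],[-np.sin(yw),np.cos(yw)]])
print("in clamp",R@(e[:2]-seat)," -> mid x",(R@(e[:2]-seat))[0]-.0775)
for n,q in(("scene",s),("top",d)):
    W=cloud(q).reshape(-1,3);W=W[np.isfinite(W[:,0])];L=np.c_[(W[:,:2]-seat)@R.T,W[:,2]]
    r=L[(abs(L[:,0])<.12)&(abs(L[:,1])<.12)]
    if n=="scene":
        t=r[(r[:,2]>.083)&(r[:,2]<.104)&(r[:,1]>-.03)&(abs(r[:,0])<.1)];print(n,"rack+fence x,y pct",np.percentile(t,[1,5,50,95,99],axis=0))
        for s0 in(-.05,0,.05):
            k=r[abs(r[:,0]-s0)<.012];k=k[k[:,1]>-.03]; print(s0,[(round(y,3),int(1000*np.median(k[abs(k[:,1]-y)<.002][:,2])) if (abs(k[:,1]-y)<.002).any() else None) for y in np.arange(-.024,.056,.004)])
    p=r[(r[:,0]>.03)&(r[:,0]<.066)&(r[:,1]<-.02)&(r[:,1]>-.08)&(r[:,2]>.06)];print(n,"pad/carriage y hist",np.histogram(p[:,1],bins=np.arange(-.08,-.018,.004)))
```

```text
9.8 [ 0.5217 -0.067   0.2277] [-1.5709 -0.0005 -0.0084] [ 0.1923 -1.0858 -0.0999] [-0.1974  0.2435  1.5848 -0.      1.3127 -0.189 ]
rack far top edge [0.6619 0.0322 0.087 ]
in clamp [ 0.0788 -0.0013]  -> mid x 0.001258555832155131
scene rack+fence x,y pct [[-0.0725 -0.0266  0.0834]
 [-0.0684 -0.0235  0.0847]
 [ 0.0008  0.0131  0.0894]
 [ 0.0707  0.0499  0.1014]
 [ 0.0793  0.0519  0.103 ]]
-0.05 [(np.float64(-0.024), 86), (np.float64(-0.02), 91), (np.float64(-0.016), 92), (np.float64(-0.012), 88), (np.float64(-0.008), 86), (np.float64(-0.004), 87), (np.float64(0.0), 50), (np.float64(0.004), 15), (np.float64(0.008), 76), (np.float64(0.012), 49), (np.float64(0.016), 65), (np.float64(0.02), 66), (np.float64(0.024), 83), (np.float64(0.028), 86), (np.float64(0.032), 12), (np.float64(0.036), None), (np.float64(0.04), 89), (np.float64(0.044), 90), (np.float64(0.048), 72), (np.float64(0.052), 70)]
0 [(np.float64(-0.024), 87), (np.float64(-0.02), 89), (np.float64(-0.016), 86), (np.float64(-0.012), 69), (np.float64(-0.008), 87), (np.float64(-0.004), 88), (np.float64(0.0), 92), (np.float64(0.004
[... 582 characters left out ...]
.016), 88), (np.float64(0.02), 88), (np.float64(0.024), 75), (np.float64(0.028), 88), (np.float64(0.032), 91), (np.float64(0.036), None), (np.float64(0.04), 90), (np.float64(0.044), 91), (np.float64(0.048), 68), (np.float64(0.052), 76)]
scene pad/carriage y hist (array([18, 13, 12, 16, 24, 23,  2,  3, 16, 31, 17,  0,  2,  6,  6]), array([-0.08 , -0.076, -0.072, -0.068, -0.064, -0.06 , -0.056, -0.052, -0.048, -0.044, -0.04 , -0.036, -0.032, -0.028, -0.024, -0.02 ]))
top pad/carriage y hist (array([24, 15, 21, 16, 22, 15,  7,  6, 16, 20, 11,  0,  0, 14, 22]), array([-0.08 , -0.076, -0.072, -0.068, -0.064, -0.06 , -0.056, -0.052, -0.048, -0.044, -0.04 , -0.036, -0.032, -0.028, -0.024, -0.02 ]))
```

Call:
jog_arm([
  [5.0,[-0.6,0,0],0],
  [5.0,[-0.6,4,0],0],
  [5.0,[-0.6,7,0],0],
  [5.0,[-0.6,9.5,0],0],
  [5.0,[-0.6,10.6,0],0],
  [5.0,[-0.6,10.6,0],0],
  [5.0,[-0.6,10.6,0],0],
])

```text
time_s: 10.5
ee_pos: [0.5152, -0.0668, 0.1226]
eef_rot: [-1.571, -0.001, -0.001]
force: [-0.3, -0.4, 0.3]
grip_width: 0.0499
```

Call:
jog_arm([
  [1.5,[0,0,0],0],
  [1.5,[0,0,0],0],
  [1.5,[0,0,0],0],
  [1.5,[0,0,0],0],
  [1.5,[0,0,0],0],
  [1.5,[0,0,0],0],
], grip_force=15)

```text
time_s: 11.1
ee_pos: [0.5172, -0.0667, 0.122]
eef_rot: [-1.571, -0.007, -0.002]
force: [22.9, 0.6, -11.9]
grip_width: 0.0217
```

Call:
jog_arm([
  [1.5,[0.2,0,0],0],
  [1.5,[0.2,0,0],0],
  [1.5,[0.2,0,0],0],
])

```text
time_s: 11.4
ee_pos: [0.5174, -0.0667, 0.122]
eef_rot: [-1.571, -0.003, -0.002]
force: [6.9, -0.0, -1.5]
grip_width: 0.0218
```

Call:
jog_arm([
  [1.5,[0.1,0,-0.7],0],
  [1.5,[0.28,0,-1.48],0],
  [1.5,[0.48,0,-2.1],0],
  [1.5,[0.71,0,-2.76],0],
  [1.5,[1.0,0,-3.35],0],
  [1.5,[1.32,0,-3.95],0],
  [1.5,[1.7,0,-4.5],0],
  [1.5,[2.11,0,-5.05],0],
  [1.5,[2.11,0,-5.05],0],
  [1.5,[2.11,0,-5.05],0],
])

```text
time_s: 12.4
ee_pos: [0.5359, -0.119, 0.1218]
eef_rot: [-1.573, 0.004, -0.002]
force: [-15.4, -13.6, 10.8]
grip_width: 0.0217
```

Call:
jog_arm([
  [1.5,[-0.2,0,-0.2],0],
  [1.5,[-0.2,0,-0.2],0],
  [1.5,[-0.2,0,-0.2],0],
])

```text
time_s: 12.7
ee_pos: [0.5357, -0.1191, 0.1217]
eef_rot: [-1.571, -0.0, -0.002]
force: [1.4, -0.3, 4.2]
grip_width: 0.0217
```

Run:
```python
from h import *
import pickle
o=ctrl.get_obs();print(o["time_s"],o["ee_pos"],o["eef_rot"],o["force"])
s=snap("scene");d=snap("top");pickle.dump((s,d),open("d2.pkl","wb"))
a=cv2.resize(s["img"][162:262,226:326,::-1],None,fx=4,fy=4,interpolation=cv2.INTER_CUBIC)
b=cv2.resize(d["img"][160:250,268:358,::-1],None,fx=4.444,fy=4.444,interpolation=cv2.INTER_CUBIC)
cv2.imwrite("pics/lev1.png",np.hstack([a,b[:400]]))
```

```text
12.7 [ 0.5357 -0.1191  0.1217] [-1.5709 -0.0004 -0.0018] [ 1.3828 -0.273   4.2495]
```

View pics/lev1.png

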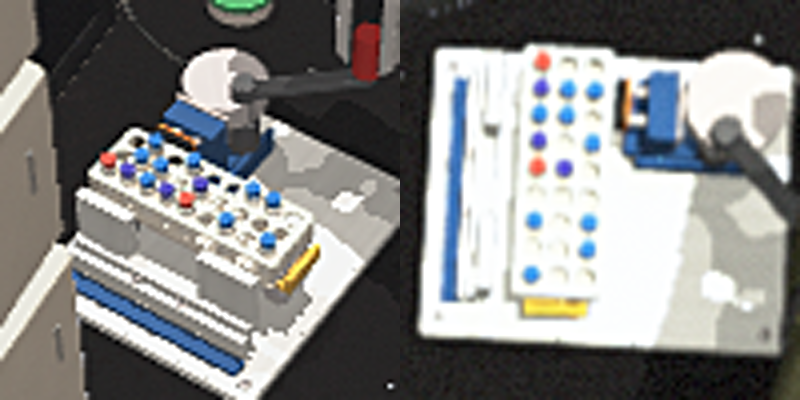

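The top view is clear now. The rack spans x 522–605, the pad face is at about 617 and the fence face at about 510, so roughly 7–8 mm of gap remains on each side. The knob top is at (368,33) in the scene panel and the pivot cap at (725,130) in the top panel.

Run:
```python
from h import *
import pickle
s,d=pickle.load(open("d2.pkl","rb"))
print("scene knob",ray(s,226+368/4,162+33/4,.136),"piv",ray(s,226+243/4,162+82/4,.1),"top piv",ray(d,268+325/4.444,160+128/4.444,.1))
T=lambda x,z:ray(d,268+(x-400)/4.444,160+110/4.444,z)
print("y: fence",T(512,.09)[1],"rack",T(522,.087)[1],T(606,.087)[1],"pad",T(617,.088)[1],"carr",T(649,.084)[1])
hsv=cv2.cvtColor(s["img"],cv2.COLOR_RGB2HSV);m=(cv2.inRange(hsv,(0,150,60),(6,255,255))|cv2.inRange(hsv,(174,150,60),(180,255,255)))>0
m[:, :305]=0;m[:160]=0;m[190:]=0;m[:,330:]=0
P=cloud(s)[m];P=P[np.isfinite(P[:,0])&(P[:,2]>.08)];print(len(P),np.median(P,0),P.min(0),P.max(0))
W=cloud(d);u,v=int(268+325/4.444),int(160+128/4.444);print("hub z",np.nanmedian(W[v-2:v+3,u-2:u+3,2]))
# fence-top strip, rack side: z profile along row of far cheek
v=int(160+95/4.444)
im=d["img"][v-1:v+2,280:340].mean(0).mean(1).round().astype(int);print(im)
print((W[v-1:v+2,280:340,2]*1000).mean(0).round())
```

```text
scene knob [ 0.5353 -0.1127  0.136 ] piv [ 0.6068 -0.0587  0.1   ] top piv [ 0.6057 -0.0594  0.1   ]
y: fence 0.06952717946477646 rack 0.06325715669177352 0.011468250266100155 pad 0.004778298607715031 carr -0.01535913469654221
89 [ 0.5355 -0.1073  0.1248] [ 0.5269 -0.1232  0.0965] [ 0.5463 -0.1018  0.141 ]
hub z 0.09862899076322584
[133 118 124 236 255 242 251 225 253 254 249 252 255 239 221 244 255 240 185 151 167 221 255 228 169 157 162 219 255 231 166 135 152 202 255 255 159  37  72 173 178 179 173 125
 129 129 128 130 123 125 138 223 214 249 251 250 250 250 250 249]
[20. 17. 18. 41. 39. 49. 49. 92. 89. 90. 90. 12. 10. 12. 14. 85. 88. 85. 91. 92. 93. 87. 87. 88. 93. 95. 92. 80. 84. 84. 94. 95. 95. 81. 87. 86. 86. 91. 89. 88. 48. 50. 58. 80.
 86. 85. 85. 86. 82. 85. 85. 87. 86. 85. 84. 86. 86. 83. 85. 86.]
```

Call:
jog_arm([
  [5.0,[0,0,0],0],
  [5.0,[0,0,0],0],
  [5.0,[0,0,0.3],0.15],
  [5.0,[-0.1,0,0.6],0.3],
  [5.0,[-0.1,0,0.6],0.45],
  [5.0,[-0.1,0,0.6],0.6],
  [5.0,[-0.1,0,0.6],0.75],
  [5.0,[-0.1,0,0.6],0.9],
  [5.0,[-0.1,0,0.6],0.92],
  [5.0,[-0.1,0,0.6],0.92],
])

```text
time_s: 13.8
ee_pos: [0.5344, -0.1132, 0.1213]
eef_rot: [-1.571, 0.0, -0.919]
force: [0.5, 0.6, 0.8]
grip_width: 0.0499
```

Call:
jog_arm([
  [1.5,[0,0,0],0],
  [1.5,[0,0,0],0],
  [1.5,[0,0,0],0],
  [1.5,[0,0,0],0],
  [1.5,[0,0,0],0],
  [1.5,[0,0,0],0],
], grip_force=10)

```text
time_s: 14.4
ee_pos: [0.5346, -0.1135, 0.1215]
eef_rot: [-1.571, -0.0, -0.922]
force: [0.8, -4.8, -1.3]
grip_width: 0.0217
```

Call:
jog_arm([
  [1.5,[0.9,0,0.04],-0.1],
  [1.5,[1.79,0,0.18],-0.2],
  [1.5,[2.66,0,0.4],-0.3],
  [1.5,[3.5,0,0.71],-0.4],
  [1.5,[4.31,0,1.1],-0.5],
  [1.5,[5.08,0,1.57],-0.6],
  [1.5,[5.8,0,2.12],-0.7],
  [1.5,[5.8,0,2.12],-0.7],
  [1.5,[5.8,0,2.12],-0.7],
])

```text
time_s: 15.3
ee_pos: [0.5866, -0.1477, 0.1215]
eef_rot: [-1.572, -0.001, -0.222]
force: [0.3, -10.7, -0.4]
grip_width: 0.0219
```

```bash
cat > look.py <<'E'
from h import *
import pickle,sys
o=ctrl.get_obs();p=o["ee_pos"][:2]-[.607,-.0592];print(o["time_s"],o["ee_pos"],o["eef_rot"][2],o["force"],"R",np.hypot(*p),"theta",np.arctan2(-p[1],-p[0])+.083)
d=snap("top");pickle.dump(d,open(sys.argv[1]+".pkl","wb"))
save(d,f"pics/{sys.argv[1]}.png",(275,160,355,235),8)
W=cloud(d)
for v in(175,177,179):
    print(v,[int(x) for x in d["img"][v,284:330].mean(1)])
    print([int(x*1000) if x==x else -1 for x in W[v,284:330,2]])
E
python3 look.py lev2
```

```text
15.3 [ 0.5866 -0.1477  0.1215] -0.22202409725657501 [  0.3279 -10.655   -0.4377] R 0.09077948351165542 theta 1.4273742019525197
175 [249, 248, 254, 231, 252, 254, 254, 242, 253, 233, 164, 137, 132, 161, 254, 249, 250, 252, 240, 194, 253, 250, 252, 252, 240, 209, 254, 251, 226, 255, 255, 255, 254, 255, 255, 250, 244, 237, 242, 241, 243, 242, 240, 255, 255, 250]
[12, 10, 48, 50, 88, 94, 90, 67, 87, 66, 96, 95, 99, 91, 84, 83, 63, 65, 60, 66, 84, 86, 62, -1, 63, 64, 87, 86, -1, 8, 11, 10, 8, 12, 6, 79, 86, 84, 87, 81, 79, 84, 90, 89, 11, 80]
177 [254, 239, 254, 218, 253, 254, 254, 222, 252, 254, 247, 225, 197, 249, 255, 255, 254, 253, 253, 252, 254, 254, 254, 253, 253, 254, 255, 253, 204, 169, 166, 233, 255, 255, 255, 167, 116, 119, 122, 121, 119, 128, 207, 244, 251, 249]
[37, 47, 48, 49, 90, 88, 89, 65, 91, 87, 87, 89, 85, 87, 86, 82, 84, 86, 83, 88, 87, 88, 87, 88, 86, 86, 87, 86, 85, 89, 88, 87, 11, 11, 14, 81, 80, -1, 87, 85, 83, 84, 86, 36, 84, 85]
179 [255, 231, 254, 213, 253, 254, 254, 221, 253, 255, 221, 154, 139, 189, 255, 253, 217, 172, 158, 196, 254, 254, 217, 169, 160, 197, 255, 255, 169, 36, 73, 197, 253, 255, 247, 139, 119, 123, 126, 125, 121, 132, 221, 244, 251, 249]
[40, 47, 47, 90, 88, 90, 91, 13, 88, 87, 98, 101, 96, 102, 87, 87, 100, 98, 99, 100, 85, 87, 94, 98, 97, 99, 85, 81, 83, 85, 87, 89, 77, 84, 78, 83, 83, 85, 81, 81, 82, 78, 85, 79, 82, 86]
```

View pics/lev2.png

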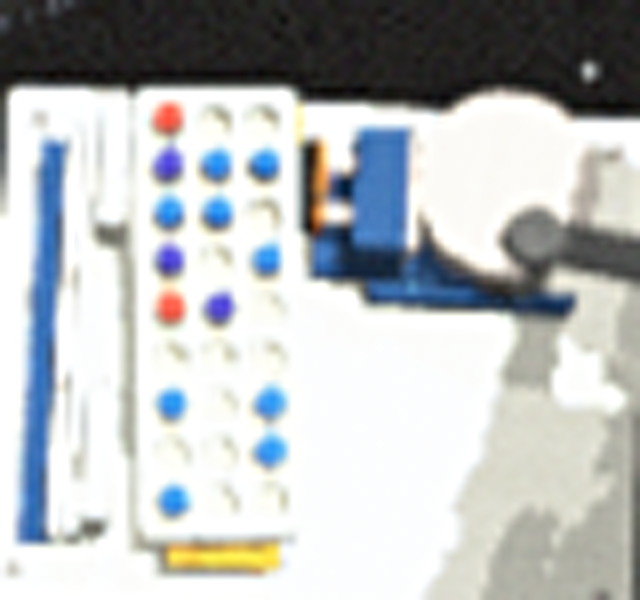

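The pad now touches the rack and still looks free: pad front at 305, carriage edge at 355. A gap of about 1 px to the fence remains near (130,300). I'll continue to roughly θ = 1.70.

Call:
jog_arm([
  [1.5,[0.4,0,-0.08],-0.045],
  [1.5,[0.81,0,-0.06],-0.09],
  [1.5,[1.21,0,-0.02],-0.135],
  [1.5,[1.61,0,0.04],-0.18],
  [1.5,[2.0,0,0.12],-0.225],
  [1.5,[2.4,0,0.2],-0.27],
  [1.5,[2.4,0,0.2],-0.27],
  [1.5,[2.4,0,0.2],-0.27],
])

```text
time_s: 16.15
ee_pos: [0.6104, -0.1501, 0.1215]
eef_rot: [-1.571, -0.0, 0.047]
force: [0.4, -4.1, 0.8]
grip_width: 0.0216
```

```bash
python3 look.py lev3
```

```text
16.15 [ 0.6104 -0.1501  0.1215] 0.04676912635542241 [ 0.3599 -4.0558  0.8002] R 0.09096886705333698 theta 1.6908451080099713
175 [249, 250, 254, 232, 252, 254, 254, 247, 254, 225, 155, 139, 137, 156, 254, 247, 250, 252, 241, 184, 254, 248, 250, 252, 242, 207, 254, 250, 228, 255, 255, 255, 255, 255, 239, 238, 240, 242, 241, 239, 235, 255, 255, 255, 255, 255]
[11, 9, 51, 47, 89, 88, 93, 69, 88, 63, 100, 102, 96, 90, 85, 63, 62, 67, 64, 65, 84, 63, 69, 66, 64, 67, 85, 86, 61, 15, 12, 13, 13, 11, 84, 86, 83, 83, 85, 79, 85, 86, 14, 11, 84, 85]
177 [254, 240, 254, 220, 252, 254, 254, 236, 252, 254, 247, 225, 216, 252, 255, 255, 254, 253, 253, 251, 255, 254, 254, 254, 253, 254, 255, 252, 205, 169, 170, 237, 255, 178, 118, 118, 123, 125, 117, 119, 136, 242, 245, 248, 250, 250]
[40, 44, 49, 52, 91, 85, 89, 66, 89, 82, 91, 86, 85, 86, 87, 82, 84, 89, 87, 87, 86, 88, 84, 85, 84, 85, 80, 86, 87, 90, 92, 90, 14, 76, 82, 85, 85, 80, 84, 83, 83, 87, 89, 86, 86, 84]
179 [255, 232, 254, 214, 253, 254, 255, 226, 253, 255, 222, 154, 141, 191, 254, 253, 218, 174, 160, 202, 255, 254, 219, 172, 156, 205, 255, 254, 127, 33, 96, 200, 248, 144, 118, 130, 129, 127, 128, 129, 189, 245, 250, 251, 249, 250]
[38, 48, 55, 87, 84, 87, 88, 64, 86, 87, 98, 101, 102, 104, 87, 83, 101, 102, 103, 96, 84, 83, 96, 97, 98, 97, 84, 87, 84, 88, 89, 88, 80, 82, 84, 84, 83, 84, 83, 81, 87, 86, 87, 85, 81, 82]
```

View pics/lev3.png

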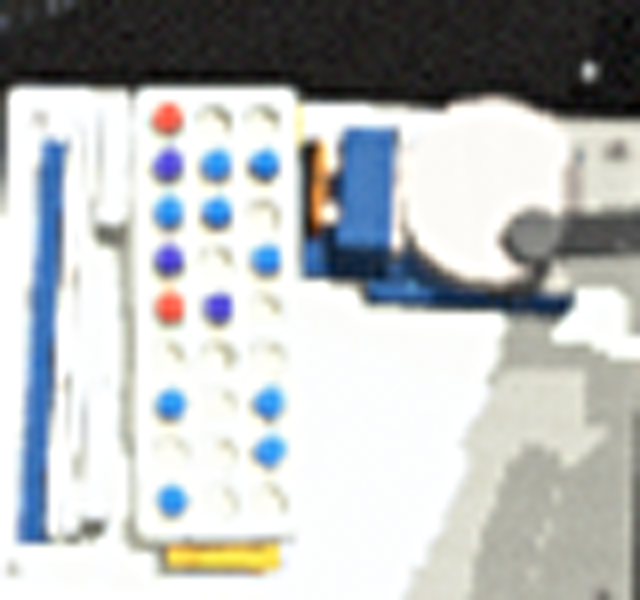

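The carriage edge moved from 355 to 339 while the pad and rack barely moved, so the pad is now compressing. I'll measure the pad–carriage gap to sub-pixel precision across the frames, and look at the depth in the slit between rack and fence.

```bash
cat > gap.py <<'E'
from h import *
import pickle,sys
def meas(d):
    im=cv2.resize(d["img"].astype(np.float32),None,fx=8,fy=1,interpolation=cv2.INTER_CUBIC)
    g=im.mean(2);b=im[...,2];r=im[...,0]
    out=[]
    for v in(178,179,180,181,182,183):
        row=g[v];x=np.arange(row.size)/8-.4375
        i0=8*303;seg=slice(8*309,8*321)
        # pad front: first fall below 110 coming from rack
        k=[i for i in range(8*308,8*320) if row[i]<110][:1]
        pf=x[k[0]] if k else np.nan
        # carriage: red channel falls below 90 after pad
        q=[i for i in range(8*315,8*330) if r[v,i]<90 and (r[v,i:i+16]<110).all()]
        ca=x[q[0]] if q else np.nan
        out.append((pf,ca,ca-pf))
    return np.array(out)
for n in sys.argv[1:]:
    o=pickle.load(open(n+".pkl","rb"));d=o[1] if isinstance(o,tuple) else o
    m=meas(d);print(n,np.nanmedian(m,0),m[:,2])
    W=cloud(d)[...,2]*1000
    print(" slit z far cheek cols288-294",[(np.nanmin(W[v,288:295])).round() for v in range(174,187)]," near",[(np.nanmin(W[v,285:294])).round() for v in range(200,222)])
d=o[1] if isinstance(o,tuple) else o
print("mm/px",np.linalg.norm(ray(d,313,180,.085)-ray(d,314,180,.085))*1000)
E
python3 gap.py d2 lev2 lev3
```

```text
d2 [316.4375 323.125    6.375 ] [5.5   7.25  7.75  7.5   4.375 4.25 ]
 slit z far cheek cols288-294 [np.float64(11.0), np.float64(9.0), np.float64(9.0), np.float64(10.0), np.float64(11.0), np.float64(9.0), np.float64(10.0), np.float64(11.0), np.float64(9.0), np.float64(12.0), np.float64(8.0), np.float64(11.0), np.float64(10.0)]  near [np.float64(11.0), np.float64(8.0), np.float64(9.0), np.float64(7.0), np.float64(8.0), np.float64(8.0), np.float64(9.0), np.float64(10.0), np.float64(10.0), np.float64(9.0), np.float64(9.0), np.float64(9.0), np.float64(9.0), np.float64(11.0), np.float64(8.0), np.float64(9.0), np.float64(11.0), np.float64(8.0), np.float64(9.0), np.float64(9.0), np.float64(10.0), np.float64(12.0)]
lev2 [312.4375 319.125    6.875 ] [ 6.625  7.125  7.375 11.625  4.     3.625]
 slit z far cheek cols288-294 [np.float64(65.0), np.float64(67.0), np.float64(66.0), np.float64(65.0), np.float64(66.0), np.float64(14.0), np.float64(13.0), np.float64(9.0), np.float64(12.0), np.float64(10.0), np.float64(12.0), np.float64(13.0), np.float64(13.0)]  near [np.float64(10.0), np.float64(8.0)
[... 404 characters left out ...]
4.625 3.625 3.5  ]
 slit z far cheek cols288-294 [np.float64(69.0), np.float64(63.0), np.float64(66.0), np.float64(67.0), np.float64(66.0), np.float64(65.0), np.float64(69.0), np.float64(66.0), np.float64(69.0), np.float64(14.0), np.float64(8.0), np.float64(16.0), np.float64(10.0)]  near [np.float64(10.0), np.float64(12.0), np.float64(11.0), np.float64(9.0), np.float64(10.0), np.float64(12.0), np.float64(10.0), np.float64(11.0), np.float64(13.0), np.float64(9.0), np.float64(8.0), np.float64(8.0), np.float64(11.0), np.float64(10.0), np.float64(9.0), np.float64(9.0), np.float64(11.0), np.float64(9.0), np.float64(11.0), np.float64(13.0), np.float64(9.0), np.float64(11.0)]
mm/px 2.75032443533606
```

Run:
```python
from h import *
import pickle
d0=pickle.load(open("d2.pkl","rb"));d3=pickle.load(open("lev3.pkl","rb"));s=snap("scene");pickle.dump(s,open("s3.pkl","wb"))
g=lambda im:np.clip(255*(im[:,:,::-1]/255.)**3,0,255).astype(np.uint8)
f=lambda im,x0,y0,x1,y1,k:cv2.resize(g(im)[y0:y1,x0:x1],None,fx=k,fy=k,interpolation=cv2.INTER_CUBIC)
a=f(d0[1]["img"],280,168,325,230,4.83);b=f(d3["img"],280,168,325,230,4.83)
c=f(d0[0]["img"],240,185,310,240,4.83);e=f(s["img"],240,185,310,240,4.83)
h=max(a.shape[0],c.shape[0]);P=lambda x:np.pad(x,((0,300-x.shape[0]),(0,0),(0,0)))
cv2.imwrite("pics/slit.png",np.vstack([np.hstack([P(a),P(c)]),np.hstack([P(b),P(e)])]))
W0=cloud(d0[1]);W3=cloud(d3)
for n,W in(("d2",W0),("lev3",W3)):
    for v in(176,178,181,205,212): print(n,v,[int(x*1000) if x==x else -1 for x in W[v,282:300,2]])
```

```text
d2 176 [10, 39, 40, 44, 49, 51, 89, 92, 88, 9, 11, 11, 8, 65, 86, 85, 88, 84]
d2 178 [19, 41, 39, 47, 50, 48, 88, 88, 90, 11, 11, 13, 15, 66, 86, 91, 98, 101]
d2 181 [17, 42, 38, 50, 51, 90, 88, 92, 94, 13, 11, 13, 14, 85, 89, 85, 88, 91]
d2 205 [37, 41, 54, 46, 48, 46, 48, 13, 10, 12, 8, 12, 87, 86, 86, 69, 62, 65]
d2 212 [36, 44, 45, 45, 90, 89, 89, 10, 9, 9, 11, 11, 89, 87, 88, 83, 85, 84]
lev3 176 [12, 38, 38, 37, 48, 50, 91, 91, 87, 65, 84, 84, 85, 92, 90, 88, 86, 88]
lev3 178 [18, 37, 37, 42, 51, 48, 87, 89, 92, 66, 81, 88, 97, 97, 99, 84, 86, 88]
lev3 181 [16, 32, 41, 50, 46, 91, 89, 90, 91, 65, 86, -1, 94, 100, 99, 92, 83, 82]
lev3 205 [38, 41, 43, 50, 49, 47, 44, 11, 12, 14, 88, 84, 63, 69, 67, 68, 85, 90]
lev3 212 [41, 51, 49, 49, 90, 88, 89, 14, -1, 11, 87, 86, 87, 85, 87, 87, 84, 87]
```

View pics/slit.png

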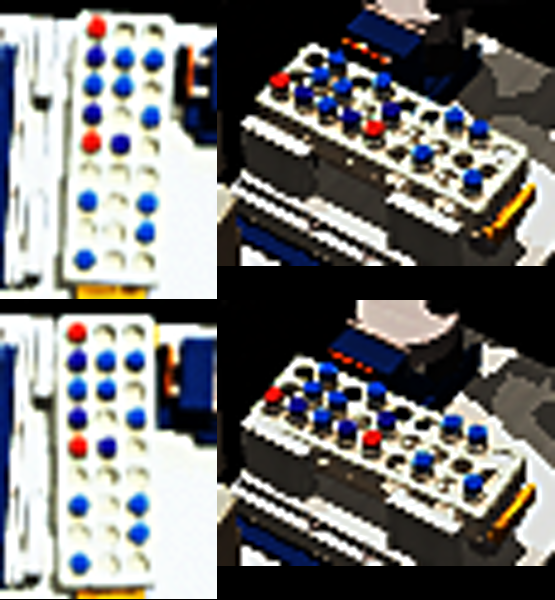

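The images show the far end of the rack against the far fence cheek. The near end lags slightly, at about 0.06 rad of yaw, which is allowed. The pad gap has closed by about 4.5–5 mm, so the lever is where it should be and I'll release it.

Call:
jog_arm([
  [2.6,[0,0,0],0],
  [4.0,[0,0,0],0],
  [5.0,[0,0,0],0],
  [5.0,[0,0,0],0],
  [5.0,[0,-2,0],0],
  [5.0,[0,-5,0],0],
  [5.0,[0,-9,0],0],
  [5.0,[-6,-10,0],0],
  [5.0,[-10,-10,0],0],
  [5.0,[-10,-10,0],0],
])

```text
time_s: 17.25
ee_pos: [0.5059, -0.1543, 0.2212]
eef_rot: [-1.57, 0.002, 0.047]
force: [0.2, -0.2, -0.6]
grip_width: 0.05
```

```bash
python3 look.py fin >/dev/null; python3 gap.py lev3 fin
python3 - <<'E'
from h import *
import pickle
d=pickle.load(open("fin.pkl","rb"));s=snap("scene")
W=cloud(d)
for v in(176,178,181,212): print(v,[int(x*1000) if x==x else -1 for x in W[v,282:300,2]])
f=lambda im,b,k:cv2.resize(im[b[1]:b[3],b[0]:b[2],::-1],None,fx=k,fy=k,interpolation=cv2.INTER_CUBIC)
a=f(d["img"],(275,160,355,250),5);c=f(s["img"],(236,160,326,250),5)
cv2.imwrite("pics/final.png",np.hstack([a,c[:450,:400]]))
o=ctrl.get_obs();print(o["time_s"],o["ee_pos"],o["force"],o["grip_width"])
E
```

```text
lev3 [312.375  317.1875   4.8125] [5.    5.375 5.5   4.625 3.625 3.5  ]
 slit z far cheek cols288-294 [np.float64(69.0), np.float64(63.0), np.float64(66.0), np.float64(67.0), np.float64(66.0), np.float64(65.0), np.float64(69.0), np.float64(66.0), np.float64(69.0), np.float64(14.0), np.float64(8.0), np.float64(16.0), np.float64(10.0)]  near [np.float64(10.0), np.float64(12.0), np.float64(11.0), np.float64(9.0), np.float64(10.0), np.float64(12.0), np.float64(10.0), np.float64(11.0), np.float64(13.0), np.float64(9.0), np.float64(8.0), np.float64(8.0), np.float64(11.0), np.float64(10.0), np.float64(9.0), np.float64(9.0), np.float64(11.0), np.float64(9.0), np.float64(11.0), np.float64(13.0), np.float64(9.0), np.float64(11.0)]
fin [312.3125 317.25     5.25  ] [5.    5.5   5.5   9.625 3.625 3.5  ]
 slit z far cheek cols288-294 [np.float64(63.0), np.float64(61.0), np.float64(65.0), np.float64(64.0), np.float64(68.0), np.float64(64.0), np.float64(65.0), np.float64(66.0), np.float64(70.0), np.float64(14.0), np.float64(13.0), np.float64(12.0), np.float64(14.0)]  near [np.float64(11.0), np.float64(10.0), np.float64(12.0), np.float64(10.0), np.float64(10.0), np.float64(9.0), np.float64(10.0), np.float64(10.0), np.float64(12.0), np.float64(11.0), np.float64(12.0), np.float64(11.0), np.float64(6.0), np.float64(8.0), np.float64(9.0), np.float64(11.0), np.float64(12.0), np.float64(8.0), np.float64(7.0), np.float64(9.0), np.float64(11.0), np.float64(10.0)]
mm/px 2.75032443533606
176 [12, 38, 38, 38, 48, 46, 91, 89, 91, 65, 88, 88, 83, 89, 91, 88, 87, 86]
178 [14, 41, 41, 45, 46, 52, 87, 89, 91, 67, 86, 86, 101, 99, 97, 89, 88, 86]
181 [18, 38, 37, 50, 48, 85, 90, 94, 89, 65, 87, 83, 95, 98, 103, 91, 88, 86]
212 [36, 48, 47, 47, 92, 90, 88, 10, 8, 6, 85, 88, 89, 83, 86, 81, 80, 86]
17.35 [ 0.5102 -0.1548  0.2222] [-0.1262 -0.4107 -0.1281] 0.04982034431490534
```

View pics/final.png

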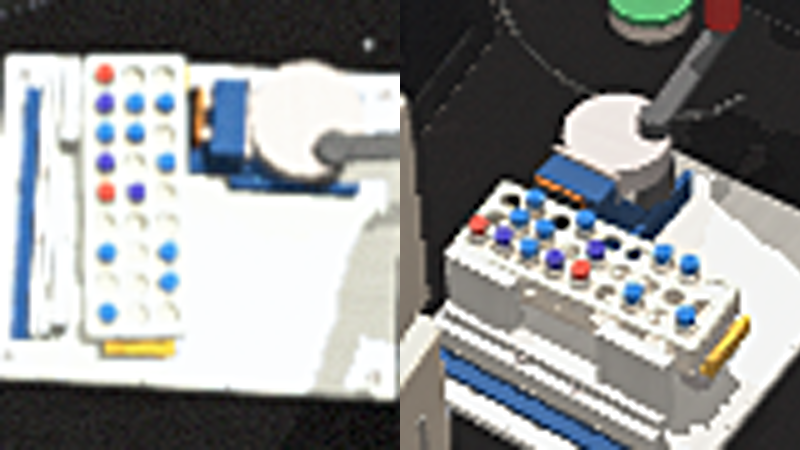

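The rack lies level with its far end at the fence. The pad–carriage gap has not changed since release, and the arm is clear of everything. I'm handing in.

```bash
python3 -c "
from station import ctrl; print(ctrl.hand_in())"
```

```text
the job is handed in; nothing more can be done
None
```

The rack is on the tray, released and level, with the pad pressing it against the fence. I let go of the lever at about 1.69 rad and handed the job in after about 17 s. The hand-in gave no verdict.

- **Placing:** I lowered the rack pitched, let the tray turn it flat, and pressed it level before opening the fingers. The lever was still at its start position then, about 0.15 rad. In the image the middle of the rack lay 0–5 mm past the seat.
- **Pad:** the gap between pad and carriage closed by about 1.9 pixels, or 4.3–5 mm of the 5 mm wanted. It did not change after I let go.
- **Fence contact:** the far end of the rack is at the far fence cheek, to within about one pixel (2.7 mm). The near end stands a few mm off the near cheek, about 0.06 rad of yaw where 0.2 is allowed. I didn't measure the contact force. I assume it is enough, because the pad spring (about 6.5 N) should overcome the friction.
- **Disagreements and slips:**
  - Readings of the fence setting varied between about 2 and 4 mm, so I went by the pad gap instead.
  - The first grip on the knob slipped about 6 mm and briefly pushed sideways with up to 23 N, so I regripped it.
- **Other objects:** I didn't measure the bottle, pot, tin and timer again at the end. I saw no contact with them.

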